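Release a drift punch from a ratchet-screw hold-down clamp

ROBOT

A 7-joint arm with a two-finger parallel gripper is mounted at the origin on the work surface; the furniture and walls round the work are solid. World frame = base frame: x ahead of the robot, y to its left, z up, the work surface at z = 0. Lengths are in m, angles in rad, forces in N, time in s.
With the tool pointing down it reaches from about 0.4 to 0.9 m from the base axis. Payload 5.6 kg.
Tool frame: the origin (TCP) lies at the very end of the fingers, on their centre line; the grasp point (between the pads) lies 19 mm behind it; z points along the fingers, y is the direction in which the jaws open and shut (so a half turn about z gives the same grasp; the last joint's range is limited). The gripper opens to 92 mm and grips with 3 to 60 N. Pads are 20 mm wide; open, the fingers measure 128 mm over their backs; the gripper's body (75 mm by 189 mm) begins 69 mm behind the grasp point.
Start: joints at [1.218, 0.468, -0.012, 1.603, 0.006, 1.071, -0.056], TCP at [0.198, -0.619, 0.215] pointing down, gripper open.
Joint ranges: [-2.53, 2.53], [-0.31, 2.02], [-1.57, 1.55], [0.28, 2.44], [-1.29, 4.43], [0.15, 1.84], [-2.92, 2.92]. Speed limits (rad/s): [2.57, 2.57, 3.14, 3.14, 3.14, 3.14, 3.14].

INTERFACE

Orientations are given as a unit quaternion [w, x, y, z].
In Python, from plant import telemetry, cams, order gives the robot as it stands.
- The arm moves only by the shell command python3 -m jog 'ROWS' [OPENING]. ROWS is JSON, a list that holds one entry, the list of rows, each a list of 6 numbers: the shift along the tool's x, y, z in m, then the turn, a rotation vector about the tool's x, y, z in degrees. In form: [[[x, y, z, wx, wy, wz], ...]]. A call has 1 to 12 rows; each row shifts and turns the commanded pose from where the row before left it, along the tool's axes as they then stand; what a row does not reach is not made up. A row lasts 1/12 s, in which the tool goes at most 41.7 mm and 7.16 degrees, less where a joint would pass 70% of its speed; a pose out of reach is approached as far as the arm can. A call with a gripper value outside its range is refused whole. OPENING is the closure in counts, from 0 (fully open) to 255 (shut), set as the call begins (- or left out, the last holds). The fingers move at their own pace and stop on an object; the grip force is fixed at half the most. Time passes only in rows, so rows that do not move let the fingers close. It gives the time, the measured TCP pose, the force and the opening at its end, in the units of the state.
- telemetry.state(): the state, without advancing time (a new reading comes with each control period).
- cams.get_image(name): name is "side" or "top" or "wrist"; returns a dict with "frame" (400x640x3 uint8, blue, green, red), "z_map" (400x640 float32, m along the optical axis (not along the pixel's ray), 0 where there is no reading), "fov_y" (degrees; the focal length in pixels is half the picture's height over the tangent of half this angle, whatever the lens; pixels are square), "cx", "cy" (the principal point, pixels), "view" (4x4, takes a point from world to camera coordinates); the wrist camera has in their place "T_tool_cam" (4x4, takes a point from camera to tool coordinates, whose origin is the TCP and whose axes are the flange's). Camera axes: x right, y up, looking along -z (the intrinsics and any distortion apply to the point x, -y, -z); pixel columns grow to the right and rows downward; lengths in m; the calibration is good to about 2 mm. The wrist camera is an equidistant fisheye: a pixel r from the principal point sees the ray r / f radians off the axis. A picture is of the moment at which its call begins: read the wrist's pose just before it.
- order.sign_off(): hands the job in, once; it reports no verdict.
Trained networks look in a picture, given as the dict that the camera call returned (one of the last four; its "shot" number tells which), for a name from the list of things; names that differ only in an ending like _2 or _b are one class to them, and where a whole thing is asked for, a point or a joint stands for the part that bears it (a point fixed in the world has none). Each returns a list of dicts, best first, with "score" (0 to 1); they miss things now and then, are a little off and sometimes report something else, mostly with a low value. They report only what shows in the picture. A call takes as long as a camera call. They do not tell look-alikes from the thing itself.
- cams.recognise(target, picture): "point" ([column, row] in pixels, amid what is visible of it).
- cams.cut_out(target, picture): "mask" (400x640 bool, what is visible of it) and "point" ([column, row] in pixels, amid what is visible of it).
- cams.pinpoint(target, picture): "point" ([column, row] in pixels: a listed point, or the origin of a listed thing).
The state is a dict: "time_s": time; "joint_positions": joint angles; "joint_vel": joint speeds; "tau": joint torques, N m; "tool_pos": TCP position; "orientation": TCP orientation; "wrist_force": force on the tool from outside, world axes, zero at the start; "moment": the same for the moment, N m; "grip_width": opening from 0.0 (shut) to 1.0 (fully open).
Only numpy, scipy, OpenCV 4.12 (cv2) and the standard library are available. Lean on these libraries where they do the work, as an engineer would, in place of code of your own. Each camera call takes 0.05 s, during which the arm holds its last target. There are 200 camera calls.

TASK

Free the drift punch from the hold-down clamp: flip the ratchet's direction lever over to the loosening side, work the handle back and forth to unscrew the clamp until you feel the screw come up against its end stop, and do not strain the stop. Then draw the punch out of the V-block and lay it flat in the clear tray, leaving the roll of tape where it lies.

Things in the scene. Friction and masses are not known exactly. Their poses are not given: they have to be found in the camera images.
- clamp: Blue portal hold-down clamp bolted down; base plate 170 x 134 x 14 mm (own x, y, z). Origin: on the bench, on the upright screw axis. Side plates 14 x 64 mm, 140 mm high, at x = -58 and +58 mm; crosshead between them at 91 to 115 mm, 72 mm wide. The ratchet on top points its handle to +y; under the clamp bar a V-block reaches from y = -72 to +18 mm, 43 mm high; the punch sticks out of it to -y.
- screw_top (a point): On the screw axis, top of the ratchet's round head (80 mm across), 144 mm up. Right-hand thread: anticlockwise seen from above loosens; 24 mm lead. A hidden sprung end stop ends the loosening 1.2 to 2.0 rad of screw turn after the clamped position, differing each time: only felt. More than 1.5 N m on it strains it: about 14 N at handle_grip, friction included; 6 to 11 N there is right.
- ratchet (a joint): Handle angle, rad: 0 along the clamp's +y, anticlockwise from above positive; starts at -0.3 to 0.4; side plates end the swing at -0.85 and +0.85 (touching them does no harm). The ratchet clicks freely one way and drives the screw the other, in 30 degree steps: up to 30 degrees of a driving stroke are lost. One stroke never reaches the end stop.
- handle_grip (a point): On the axis of the round black and red grip, 140 mm from the screw axis, 132 mm up. The grip is level, 23 to 28 mm thick, 90 to 190 mm from the screw axis; inward of it a neck 18 mm wide. Own x points outward along the handle, z up. Pushed here sideways it takes about 2 to 4 N to click back, 4 N to drive the screw, and at the end stop about 0.5 N more for each further mm.
- lever_tab (a point): Middle of the black upright tab of the direction lever on the ratchet's neck: 18 mm long, 8 mm thick, foot 148 mm and top 165 mm up. It turns about an upright pivot on the handle's centre line, 46 mm from the screw axis; the tab's middle is 27 mm from the pivot. Own x points from the pivot through the tab.
- reverser (a joint): Direction lever's angle to the handle, rad, anticlockwise from above positive. -0.3 as found: clockwise swings drive (tightening). Over +0.1, up to +0.3: anticlockwise swings drive (loosening). About 3 N sideways at the tab flips it; past the middle it snaps over by itself. It jams if the handle has been pressed clockwise. At 0.12 to 0.2 the pawl stands on a tooth and drops in later.
- clamp_bar_pad (a point): Centre of the underside of the 20 mm round pad under the clamp bar, on the screw axis; 51 mm up when clamped on the punch, 55 to 59 mm up with the screw at its end stop.
- punch: Dark octagonal drift punch, 12 mm across, 140 mm long along its own y, 0.11 kg. Origin: middle of its length, underside. It lies along the clamp's y, axis 46 mm up, its middle 52 to 60 mm from the screw axis on the -y side, its tapered tip (last 34 mm, own +y end) outermost; beyond y = -72 mm it is free all round. Backed off, it draws out level along the clamp's -y; after 65 mm it can also be lifted clear.
- tray: Clear open parts tray, 138 x 202 x 51 mm (own x, y, z), loose on the bench. Origin: centre of its underside; floor 2 mm thick, inside 122 x 186 mm, rim at 50 mm. The punch fits flat along the tray's y. A reflector lamp 190 mm high stands on the bench between clamp and tray, beyond the roll of tape.
- masking_tape: Roll of cream masking tape, 81 mm across, 19 mm high, lying right of the clamp. Origin: centre of its underside.
Mind the look-alikes: they are no part of the job. Of the things that look like the punch, the largest one is meant.

How it is judged:
By the outcome, as a careful person would: the job done as asked, in the order asked, and still so for the second after the job is handed in, with the robot touching nothing.
It also fails if it takes over 72 s, if anything falls off the work surface, if the arm or the gripper's body presses on something with over 40 N, if the wrist force passes 120 N, or if a joint passes its speed limit or range.

## Working session

There is one attempt and no reset: what is moved stays moved. The work goes in short steps, Python scripts to look and compute and a shell command to move; the robot and the scene stay as the last step left them, time stands still between calls to the robot, and variables do not carry over. Pictures are saved under pics/ and viewed, about 8 in all and at most 12, crops included, and the job is handed in when it is done.

```bash
ls; mkdir -p pics; cat > h.py <<'E'
import numpy as np, cv2
from plant import telemetry, cams, order
from scipy.spatial.transform import Rotation as R
def Rq(q): return R.from_quat([q[1],q[2],q[3],q[0]])
def ray(p,uv,st=None):
    """origin and unit dir (scaled to unit depth for pinhole) in world"""
    h=p['frame'].shape[0]; f=h/2/np.tan(np.radians(p['fov_y']/2))
    a=(uv[0]-p['cx'])/f; b=(uv[1]-p['cy'])/f
    if 'view' in p:
        T=np.linalg.inv(np.array(p['view'])); d=np.array([a,-b,-1.])
    else:
        W=np.eye(4); W[:3,:3]=Rq(st['orientation']).as_matrix(); W[:3,3]=st['tool_pos']
        T=W@np.array(p['T_tool_cam']); r=np.hypot(a,b)
        s=np.sinc(r/np.pi)  # sin r / r
        d=np.array([a*s,-b*s,-np.cos(r)])
    return T[:3,3],T[:3,:3]@d
def at_z(p,uv,z,st=None):
    o,d=ray(p,uv,st); return o+d*(z-o[2])/d[2]
def at_depth(p,uv,st=None):
    o,d=ray(p,uv,st); u,v=int(round(uv[0])),int(round(uv[1])); z=p['z_map'][v,u]
    if 'view' not in p:
        h=p['frame'].shape[0]; f=h/2/np.tan(np.radians(p['fov_y']/2))
        d=d/np.cos(np.hypot(uv[0]-p['cx'],uv[1]-p['cy'])/f)
    return o+d*z
def save(p,n): cv2.imwrite('pics/'+n+'.png',p['frame'])
E
python3 - <<'E'
from h import *
np.set_printoptions(precision=4,suppress=True)
print(telemetry.state())
Z=dict(screw_top=.144,handle_grip=.132,lever_tab=.165,punch=.04,tray=0,masking_tape=0,clamp=0,clamp_bar_pad=.051)
for n in('top','side'):
    p=cams.get_image(n); save(p,n); print(n,p['fov_y'],[k for k in p])
    for t in Z:
        for r in cams.pinpoint(t,p)[:3]: print(t,np.round(r['point'],1),round(r['score'],2),at_z(p,r['point'],Z[t]),at_depth(p,r['point']))
E
```

```text
pics
{'time_s': 0.0, 'joint_positions': array([ 1.218 ,  0.4683, -0.0116,  1.6036,  0.006 ,  1.0714, -0.0563]), 'joint_vel': array([-0.0009, -0.001 ,  0.0002, -0.0001,  0.    ,  0.0005, -0.0003]), 'tau': array([ -0.0007, -52.0573,  -0.0126, -24.3752,  -0.0565,   0.0172,
         0.0002]), 'tool_pos': array([ 0.1979, -0.6185,  0.2137]), 'orientation': array([-0.0008,  0.988 ,  0.1542, -0.0002]), 'wrist_force': array([ 0.2759, -0.4783,  0.385 ]), 'moment': array([-0.0044, -0.0105,  0.005 ]), 'grip_width': 0.998744488901343}
top 42.619556252338114 ['frame', 'z_map', 'fov_y', 'cx', 'cy', 'view', 'shot']
screw_top [257.1 195.1] 0.85 [0.4328 0.2725 0.144 ] [0.4321 0.2709 0.1548]
handle_grip [289.3 167.5] 0.68 [0.5175 0.1737 0.132 ] [0.5308 0.1827 0.0189]
lever_tab [274.5 179.6] 0.56 [0.4776 0.2163 0.165 ] [0.4772 0.216  0.1686]
punch [253.  260.8] 0.64 [0.2258 0.3024 0.04  ] [0.2234 0.3082 0.0024]
punch [248.2 208.4] 0.55 [0.3964 0.3169 0.04  ] [0.3962 0.3158 0.0463]
punch [204. 200.] 0.53 [0.426  0.4618 0.04  ] [ 0.4282  0.4717 -0.    ]
tray [450.  200.2] 0.61 [ 0.4156 -0.3485  0.    ] [ 
[... 614 characters left out ...]
 ] [0.5382 0.0566 0.0036]
punch [304.7 288.4] 0.63 [0.384  0.3031 0.04  ] [0.3814 0.3108 0.0504]
punch [365.6 319.3] 0.61 [0.2272 0.3397 0.04  ] [0.2292 0.3156 0.005 ]
punch [255.8 355.8] 0.45 [0.4227 0.4981 0.04  ] [0.4346 0.4787 0.0003]
tray [357.6 157.9] 0.96 [ 0.4056 -0.3374  0.    ] [ 0.4045 -0.3311  0.0043]
masking_tape [328.5 210.7] 0.77 [ 0.4222 -0.0278 -0.    ] [ 0.4219 -0.0265  0.0012]
clamp [290.2 286.9] 0.81 [0.4301 0.2811 0.    ] [0.417  0.3134 0.0444]
clamp [283.4 220.8] 0.7 [ 0.5355  0.0599 -0.    ] [0.5345 0.0622 0.0024]
clamp_bar_pad [291.  272.3] 0.46 [0.4289 0.2761 0.051 ] [0.4217 0.2938 0.0738]
clamp_bar_pad [289.1 283.9] 0.46 [0.4206 0.3107 0.051 ] [0.4226 0.3059 0.0445]
```

```bash
python3 - <<'E'
import cv2
a=cv2.imread('pics/top.png');b=cv2.imread('pics/side.png')
a=cv2.resize(a[120:290,180:500],(800,425));
cv2.imwrite('pics/topc.png',a)
b=cv2.resize(b[130:370,200:460],(650,600));cv2.imwrite('pics/sidec.png',b)
E
```

```text
(no output)
```

View pics/topc.png

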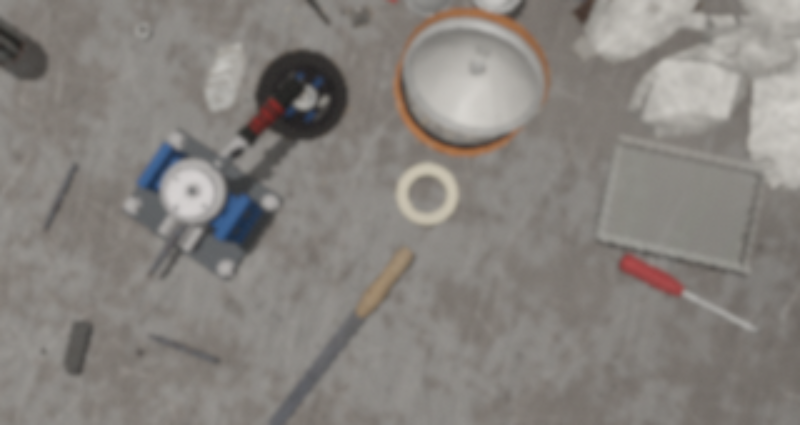

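View pics/sidec.png

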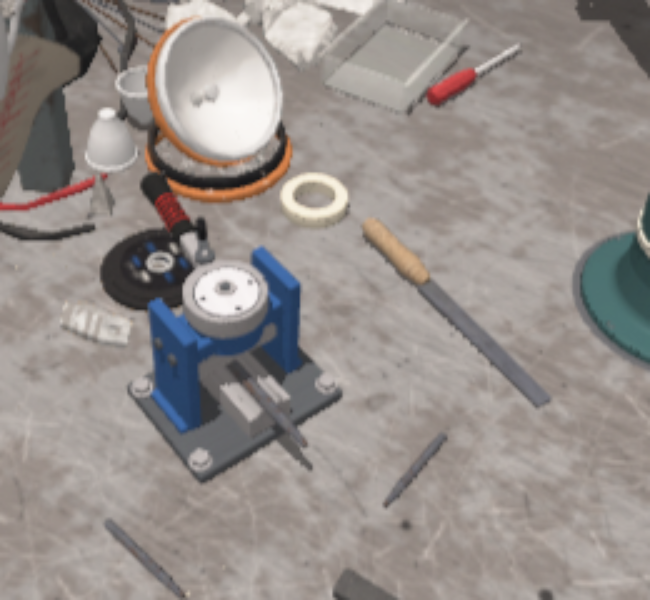

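Views show the clamp with the ratchet handle running up and to the right, at about -45° in world. The punch points down and left. The lamp stands between clamp and tray, with two smaller look-alikes on the bench. I'll go above the clamp for a close look.

```bash
python3 -m jog '[[[0,0,-0.04,0,0,0],[0,0,-0.04,0,0,0],[0.031,-0.0238,-0.01,0,0,0],[0.031,-0.0238,-0.01,0,0,0],[0.031,-0.0238,-0.01,0,0,0],[0.031,-0.0238,-0.01,0,0,0],[0.031,-0.0238,-0.01,0,0,0],[0.031,-0.0238,-0.01,0,0,0],[0.031,-0.0238,0,0,0,0],[0.031,-0.0238,0,0,0,0],[0.031,-0.0238,0,0,0,0],[0.031,-0.0238,0,0,0,0]]]' 255
python3 -m jog '[[[0.0154,-0.0355,0,0,0,0],[0.0154,-0.0355,0,0,0,0],[0.0154,-0.0355,0,0,0,0],[0.0154,-0.0355,0,0,0,0],[0.0154,-0.0355,0,0,0,0],[0.0154,-0.0355,0,0,0,0],[0.0154,-0.0355,0,0,0,0],[0.0154,-0.0355,0,0,0,0],[0.0154,-0.0355,0,0,0,0],[0.0154,-0.0355,0,0,0,0],[0.0154,-0.0355,0,0,0,0],[0.0154,-0.0355,0,0,0,0]]]'
python3 -m jog '[[[0,0,0,0,0,-7],[0,0,0,0,0,-7],[0,0,0,0,0,-7],[0,0,0,0,0,-7],[0,0,0,0,0,-7],[0,0,0,0,0,-7],[0,0,0,0,0,-7],[0,0,0,0,0,-7],[0,0,0,0,0,-7],[0,0,0,0,0,-7],[0,0,0,0,0,-7],[0,0,0,0,0,-7]]]'
python3 -m jog '[[[0,0,0,0,0,-7],[0,0,0,0,0,-7],[0,0,0,0,0,-7],[0,0,0,0,0,-7],[0,0,0,0,0,-5],[0,0,0,0,0,0],[0,0,0,0,0,0]]]'
cat > look.py <<'E'
from h import *
import sys
np.set_printoptions(precision=4,suppress=True)
st=telemetry.state(); p=cams.get_image('wrist'); save(p,sys.argv[1])
print(st['tool_pos'],np.degrees(np.arctan2(*Rq(st['orientation']).as_matrix()[[1,0],0])),st['wrist_force'],st['joint_positions'])
Z=dict(screw_top=.144,handle_grip=.132,lever_tab=.165,punch=.04,clamp_bar_pad=.051,tray=0,masking_tape=0)
for t in sys.argv[2:]:
    for r in cams.pinpoint(t,p)[:2]: print(t,np.round(r['point'],1),round(r['score'],2),at_z(p,r['point'],Z[t],st),at_depth(p,r['point'],st))
E
python3 look.py w1 screw_top handle_grip lever_tab punch clamp_bar_pad
```

```text
time_s: 1.9
tool_pos: [0.4215, -0.2962, 0.355]
orientation: [0.0, 0.988, 0.154, 0.0]
wrist_force: [1.1, -0.9, -0.2]
grip_width: 0.156
time_s: 2.9
tool_pos: [0.4668, 0.1659, 0.355]
orientation: [0.0, 0.988, 0.154, 0.001]
wrist_force: [0.4, -0.2, 0.4]
grip_width: 0.006
time_s: 3.9
tool_pos: [0.467, 0.1641, 0.3547]
orientation: [0.0, 0.629, 0.778, -0.0]
wrist_force: [0.1, 0.4, -0.1]
grip_width: 0.004
time_s: 4.48
tool_pos: [0.467, 0.164, 0.3546]
orientation: [0.0, 0.386, 0.922, -0.0]
wrist_force: [0.6, 0.4, -1.1]
grip_width: 0.004
[0.467  0.164  0.3546] 134.5808114436993 [ 0.6286  0.4126 -1.1372] [ 0.419   0.1858 -0.9247  1.7458  0.1544  1.2864  0.2371]
screw_top [356.4  93. ] 0.84 [0.4266 0.2764 0.144 ] [0.4264 0.2758 0.1485]
handle_grip [354.5 202.2] 0.87 [0.5276 0.177  0.132 ] [0.5244 0.1782 0.1423]
lever_tab [352.6 155.3] 0.7 [0.4745 0.2191 0.165 ] [0.4746 0.2191 0.1643]
punch [341.5  64.3] 0.89 [0.3837 0.3064 0.04  ] [0.3842 0.3045 0.051 ]
punch [275.    9.1] 0.79 [0.2451 0.3009 0.04  ] [0.4082 0.2245 0.5241]
```

```bash
python3 - <<'E'
import cv2
a=cv2.imread('pics/w1.png');cv2.imwrite('pics/w1c.png',cv2.resize(a[20:260,220:480],(650,600)))
E
```

```text
(no output)
```

View pics/w1c.png

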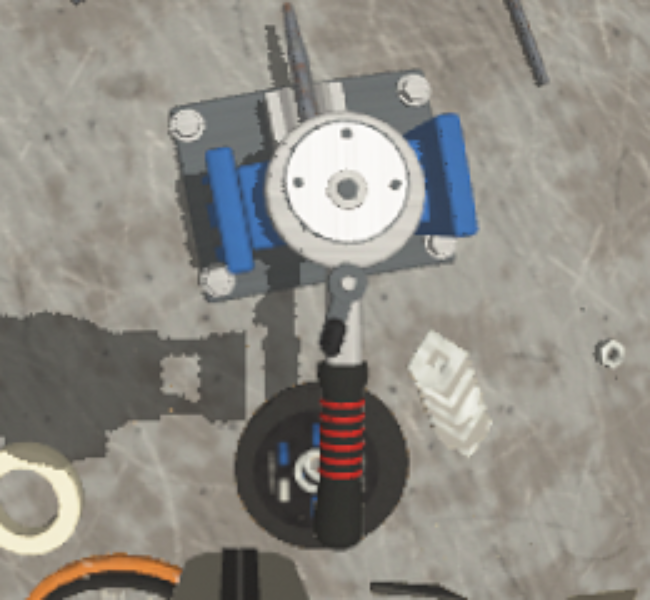

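```bash
python3 -m jog '[[[0.017,0.006,0,0,0,0],[0.017,0.006,0,0,0,0],[0,0,0.034,0,0,0],[0,0,0.034,0,0,0],[0,0,0.034,0,0,0],[0,0,0.034,0,0,0],[0,0,0.034,0,0,0],[0,0,0.0295,0,0,0],[0,0,0,0,0,0],[0,0,0,0,0,0]]]'
python3 -m jog '[[[0,0.003,0,0,0,0],[0,0.003,0,0,0,0],[0,0.002,0,0,0,0],[0,0.002,0,0,0,0]]]'
python3 -m jog '[[[0,0.002,0,0,0,0],[0,0.002,0,0,0,0]]]'
python3 look.py w2 screw_top handle_grip lever_tab
```

```text
time_s: 5.62
tool_pos: [0.4508, 0.1969, 0.1546]
orientation: [-0.001, 0.385, 0.923, -0.001]
wrist_force: [0.1, 0.0, 1.0]
grip_width: 0.008
time_s: 5.95
tool_pos: [0.4598, 0.2043, 0.1565]
orientation: [0.001, 0.385, 0.923, 0.001]
wrist_force: [0.1, 0.3, -0.3]
grip_width: 0.005
time_s: 6.12
tool_pos: [0.4617, 0.2064, 0.1556]
orientation: [0.0, 0.385, 0.923, -0.0]
wrist_force: [-2.7, -2.1, 2.8]
grip_width: 0.008
[0.4617 0.2064 0.1556] 134.72715567638085 [-2.7305 -2.1396  2.8234] [ 0.1895  0.4418 -0.8296  1.9647  0.4119  0.9107 -0.0709]
screw_top [357.7 134.4] 0.63 [0.4294 0.2749 0.144 ] [0.429  0.2748 0.1462]
lever_tab [347.  256.6] 0.59 [0.4725 0.222  0.165 ] [0.4722 0.2222 0.1656]
lever_tab [356.1 134.7] 0.26 [0.4258 0.2732 0.165 ] [0.4281 0.2739 0.1487]
```

```bash
python3 -m jog '[[[0,0.002,0,0,0,0],[0,0.002,0,0,0,0]]]'
python3 -m jog '[[[0,0.002,0,0,0,0],[0,0.002,0,0,0,0]]]'
python3 -m jog '[[[0,0.002,0,0,0,0],[0,0.002,0,0,0,0]]]'
python3 look.py w3 screw_top handle_grip lever_tab; python3 - <<'E'
import cv2
a=cv2.imread('pics/w3.png');cv2.imwrite('pics/w3c.png',cv2.resize(a[80:400,190:510],(600,600)))
E
```

```text
time_s: 6.48
tool_pos: [0.4643, 0.2087, 0.155]
orientation: [0.0, 0.385, 0.923, -0.001]
wrist_force: [0.3, -3.0, 2.7]
grip_width: 0.005
time_s: 6.65
tool_pos: [0.4675, 0.2116, 0.155]
orientation: [0.0, 0.385, 0.923, -0.001]
wrist_force: [-0.3, -2.9, 2.0]
grip_width: 0.006
time_s: 6.82
tool_pos: [0.4703, 0.2146, 0.1548]
orientation: [-0.0, 0.385, 0.923, -0.0]
wrist_force: [-0.3, -4.6, 0.9]
grip_width: 0.001
[0.4703 0.2146 0.1548] 134.717451736555 [-0.2817 -4.6102  0.8583] [ 0.1682  0.461  -0.8212  1.9398  0.4219  0.9209 -0.0828]
screw_top [338.  130.7] 0.82 [0.4282 0.2764 0.144 ] [0.4278 0.2764 0.1478]
handle_grip [319.8  64.5] 0.61 [0.3923 0.298  0.132 ] [0.3842 0.3076 0.0508]
lever_tab [344.8 256.7] 0.92 [0.4798 0.2295 0.165 ] [0.4797 0.2296 0.1654]
```

View pics/w3c.png

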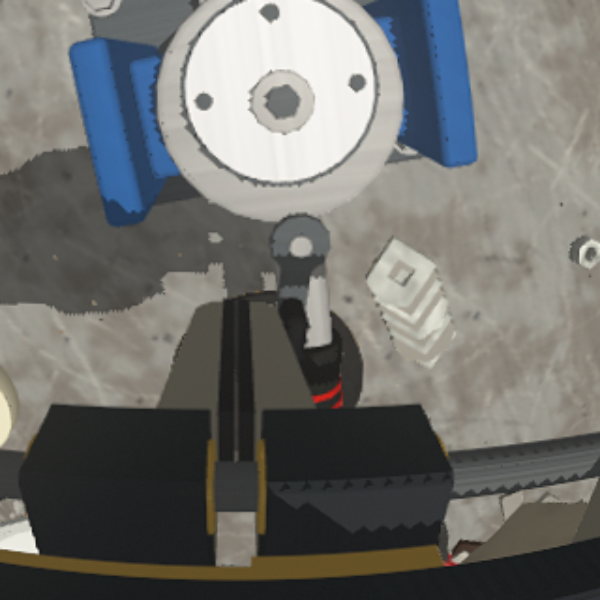

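The handle moved about 8° along with the tab and the lever has not flipped yet. I'll keep pushing.

```bash
cat > side.py <<'E'
from h import *
np.set_printoptions(precision=4,suppress=True)
S=np.array([.4275,.2757])
for n in('side','top'):
    p=cams.get_image(n); save(p,'last_'+n)
    for t,z in(('handle_grip',.132),('lever_tab',.16)):
        for r in cams.pinpoint(t,p)[:1]:
            q=at_z(p,r['point'],z); d=q[:2]-S; print(n,t,round(r['score'],2),q,'r',np.hypot(*d),'ang',np.degrees(np.arctan2(d[1],d[0])))
E
python3 side.py
python3 -m jog '[[[0,0.002,0,0,0,0],[0,0.002,0,0,0,0],[0,0.002,0,0,0,0]]]'
python3 -m jog '[[[0,0.002,0,0,0,0],[0,0.002,0,0,0,0],[0,0.002,0,0,0,0]]]'
python3 side.py; python3 look.py w4 screw_top lever_tab
```

```text
side handle_grip 0.96 [0.5494 0.1916 0.132 ] r 0.1480658130798207 ang -34.61697053690771
side lever_tab 0.6 [0.4805 0.2348 0.16  ] r 0.06694211348701762 ang -37.63073914479416
top handle_grip 0.97 [0.5418 0.1958 0.132 ] r 0.13944234390602858 ang -34.96398485597124
time_s: 7.57
tool_pos: [0.4741, 0.2191, 0.1549]
orientation: [-0.0, 0.385, 0.923, -0.0]
wrist_force: [-1.8, -2.0, -1.0]
grip_width: 0.008
time_s: 7.82
tool_pos: [0.4787, 0.2239, 0.155]
orientation: [-0.0, 0.385, 0.923, 0.0]
wrist_force: [-0.9, -0.7, -0.4]
grip_width: 0.005
side handle_grip 0.77 [0.5563 0.1988 0.132 ] r 0.14998677073909242 ang -30.848243631924227
side lever_tab 0.6 [0.4886 0.2395 0.16  ] r 0.07100404290254887 ang -30.687086263796562
top handle_grip 0.91 [0.541  0.2076 0.132 ] r 0.13240362951135184 ang -30.964936379892865
[0.479  0.224  0.1554] 134.75861800216157 [-0.58    0.0131 -0.3913] [ 0.1478  0.4782 -0.8147  1.9138  0.4303  0.931  -0.0933]
screw_top [317.2 132.5] 0.63 [0.4292 0.2765 0.144 ] [0.4289 0.2767 0.1482]
lever_tab [354.6 250.8] 0.77 [0.4901 0.2453 0.165 ] [0.4905 0.2451 0.1641]
```

```bash
python3 -m jog '[[[0,-0.012,0,0,0,0],[0,0,-0.04,0,0,0],[0,0,-0.04,0,0,0],[0,0,-0.02,0,0,-7],[0,0,0,0,0,-7],[-0.036,0.015,0,0,0,0],[-0.036,0.015,0,0,0,0],[0,0,0,0,0,0],[0,0,0,0,0,0]]]' 144
python3 look.py w5 screw_top handle_grip lever_tab;  python3 - <<'E'
import cv2
a=cv2.imread('pics/w5.png');cv2.imwrite('pics/w5c.png',cv2.resize(a[60:400,190:510],(564,600)))
E
```

```text
time_s: 9.02
tool_pos: [0.5484, 0.2024, 0.2541]
orientation: [-0.001, 0.271, 0.963, 0.0]
wrist_force: [-0.2, 0.6, -0.4]
grip_width: 0.438
[0.5484 0.2024 0.2541] 148.57164985318687 [-0.1561  0.558  -0.4396] [ 0.2539  0.4785 -0.8913  1.6825  0.397   1.1744  0.2829]
screw_top [313.2  48.6] 0.82 [0.4262 0.2757 0.144 ] [0.4269 0.2752 0.1481]
handle_grip [310.8 200.4] 0.7 [0.5473 0.1984 0.132 ] [0.545  0.2    0.1417]
lever_tab [321.5 134. ] 0.62 [0.4951 0.2416 0.165 ] [0.4952 0.2416 0.164 ]
```

View pics/w5c.png

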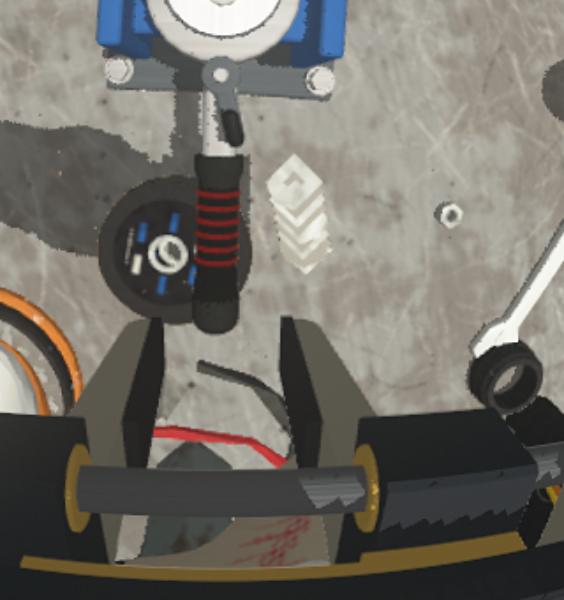

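Lever flipped: the tab is now right of the handle line. Next I'll straddle the grip and click back.

```bash
python3 -m jog '[[[0,-0.004,0.035,0,0,0],[0,0,0.035,0,0,0],[0,0,0.035,0,0,0],[0,0,0.035,0,0,0],[0,0,0,0,0,0],[0,0,0,0,0,0]]]'
python3 -m jog '[[[0.0005,-0.0122,0,0,0,5],[0.0005,-0.0122,0,0,0,5],[0.0005,-0.0122,0,0,0,5]]]'
python3 -m jog '[[[0.0005,-0.0122,0,0,0,5],[0.0005,-0.0122,0,0,0,5],[0.0005,-0.0122,0,0,0,5],[0.0005,-0.0122,0,0,0,5],[0.0005,-0.0122,0,0,0,5],[0.0005,-0.0122,0,0,0,5]]]'
cat > ang.py <<'E'
from h import *
np.set_printoptions(precision=4,suppress=True)
S=np.array([.4272,.2757]);st=telemetry.state();d=st['tool_pos'][:2]-S
M=Rq(st['orientation']).as_matrix();f=st['wrist_force']
print('TCP r',np.hypot(*d),'ang',np.degrees(np.arctan2(d[1],d[0])),'toolx-180',np.degrees(np.arctan2(M[1,0],M[0,0]))-180,'F tool',M.T@f,'z',st['tool_pos'][2])
E
python3 ang.py; python3 side.py
```

```text
time_s: 9.72
tool_pos: [0.5437, 0.2001, 0.1147]
orientation: [-0.001, 0.269, 0.963, -0.001]
wrist_force: [0.0, 0.9, -0.1]
grip_width: 0.43
time_s: 9.97
tool_pos: [0.5235, 0.1733, 0.1183]
orientation: [0.002, 0.394, 0.919, 0.002]
wrist_force: [0.9, 1.7, -0.4]
grip_width: 0.435
time_s: 10.47
tool_pos: [0.4607, 0.1381, 0.1185]
orientation: [0.002, 0.619, 0.786, 0.003]
wrist_force: [1.2, 1.4, 0.3]
grip_width: 0.436
TCP r 0.14160108838142743 ang -76.30775161424388 toolx-180 -76.43331780486272 F tool [ 1.0414  1.518  -0.2744] z 0.11850595531743507
side handle_grip 0.97 [0.4633 0.1452 0.132 ] r 0.1353261965235344 ang -74.68060907727363
top lever_tab 0.39 [0.4584 0.2034 0.16  ] r 0.07861454164258586 ang -66.87652213807218
```

```bash
python3 -m jog '[[[0.0004,0.0099,0,0,0,-4],[0.0004,0.0099,0,0,0,-4],[0.0004,0.0099,0,0,0,-4],[0.0004,0.0099,0,0,0,-4],[0.0004,0.0099,0,0,0,-4],[0.0004,0.0099,0,0,0,-4],[0.0004,0.0099,0,0,0,-4],[0.0004,0.0099,0,0,0,-4],[0.0004,0.0099,0,0,0,-4],[0.0004,0.0099,0,0,0,-4]]]'; python3 ang.py
python3 -m jog '[[[0.0004,0.0099,0,0,0,-4],[0.0004,0.0099,0,0,0,-4],[0.0004,0.0099,0,0,0,-4],[0.0004,0.0099,0,0,0,-4],[0.0004,0.0099,0,0,0,-4]]]'; python3 ang.py
python3 -m jog '[[[0.0004,0.0099,0,0,0,-4],[0.0004,0.0099,0,0,0,-4],[0.0004,0.0099,0,0,0,-4],[0.0004,0.0099,0,0,0,-4],[0.0004,0.0099,0,0,0,-4]]]'; python3 ang.py; python3 side.py
```

```text
time_s: 11.6
tool_pos: [0.5402, 0.1886, 0.1148]
orientation: [-0.0, 0.31, 0.951, -0.002]
wrist_force: [-1.1, -4.8, 2.2]
grip_width: 0.433
TCP r 0.14269554608590704 ang -37.607566721795955 toolx-180 -36.10070587692681 F tool [-1.9348 -4.552  -2.1725] z 0.1147521666072685
time_s: 12.02
tool_pos: [0.563, 0.2324, 0.1147]
orientation: [0.001, 0.14, 0.99, -0.002]
wrist_force: [1.7, -3.9, 0.7]
grip_width: 0.438
TCP r 0.14247887538964127 ang -17.674339925899837 toolx-180 -16.15063851822103 F tool [-2.676  -3.2945 -0.7143] z 0.11471450428666728
time_s: 12.43
tool_pos: [0.5689, 0.2817, 0.1147]
orientation: [0.001, -0.033, 0.999, -0.002]
wrist_force: [3.0, -4.5, -1.0]
grip_width: 0.438
TCP r 0.1417847581878686 ang 2.435700951996734 toolx-180 -356.1725348476407 F tool [-2.7057 -4.6799  1.0044] z 0.11469405094429107
side handle_grip 0.86 [0.5751 0.2694 0.132 ] r 0.14773881723635413 ang -2.425182599822655
side lever_tab 0.51 [0.5013 0.2903 0.16  ] r 0.0752581252673257 ang 11.20823127663194
top handle_grip 0.18 [0.4308 0.281  0.132 ] r 0.006301208689037472 ang 57.91536949481785
top lever_tab 0.41 [0.5077 0.2812 0.16  ] r 0.08039364857441536 ang 3.9039845214618842
```

```bash
python3 -m jog '[[[0.0004,0.0099,0,0,0,-4],[0.0004,0.0099,0,0,0,-4],[0.0002,0.0075,0,0,0,-3]]]'; python3 ang.py
python3 -m jog '[[[0.0006,-0.0148,0,0,0,6],[0.0006,-0.0148,0,0,0,6],[0.0006,-0.0148,0,0,0,6],[0.0006,-0.0148,0,0,0,6],[0.0006,-0.0148,0,0,0,6],[0.0006,-0.0148,0,0,0,6],[0.0006,-0.0148,0,0,0,6],[0.0006,-0.0148,0,0,0,6],[0.0006,-0.0148,0,0,0,6],[0.0006,-0.0148,0,0,0,6]]]'; python3 ang.py
```

```text
time_s: 12.98
tool_pos: [0.562, 0.3095, 0.1149]
orientation: [0.0, -0.129, 0.992, -0.001]
wrist_force: [2.5, -4.7, -0.8]
grip_width: 0.433
TCP r 0.13901349937746152 ang 14.071104735623218 toolx-180 -345.1819891600397 F tool [-1.2456 -5.1536  0.832 ] z 0.11488975664892385
time_s: 13.82
tool_pos: [0.5253, 0.1745, 0.1154]
orientation: [-0.0, 0.387, 0.922, 0.001]
wrist_force: [0.6, 1.8, -1.8]
grip_width: 0.438
TCP r 0.1409421309310517 ang -45.86961250015756 toolx-180 -45.57987273325995 F tool [0.8587 1.7087 1.8279] z 0.1153684735897391
```

```bash
python3 -m jog '[[[0.0006,-0.0148,0,0,0,6],[0.0006,-0.0148,0,0,0,6],[0.0006,-0.0148,0,0,0,6],[0.0006,-0.0148,0,0,0,6],[0.0006,-0.0148,0,0,0,6],[0.0002,-0.005,0,0,0,2]]]'; python3 ang.py
python3 -m jog '[[[0.0004,0.0099,0,0,0,-4],[0.0004,0.0099,0,0,0,-4],[0.0004,0.0099,0,0,0,-4],[0.0002,0.005,0,0,0,-2]]]'; python3 ang.py
python3 -m jog '[[[0.0002,0.005,0,0,0,-2],[0.0002,0.005,0,0,0,-2],[0.0002,0.005,0,0,0,-2]]]'; python3 ang.py
```

```text
time_s: 14.32
tool_pos: [0.4561, 0.1356, 0.1154]
orientation: [0.0, 0.626, 0.78, -0.0]
wrist_force: [1.5, 0.9, -0.9]
grip_width: 0.434
TCP r 0.14302243079708432 ang -78.33228738480796 toolx-180 -77.54624286633197 F tool [0.5731 1.6191 0.9355] z 0.1153579985939009
time_s: 14.65
tool_pos: [0.4906, 0.1478, 0.1152]
orientation: [-0.0, 0.524, 0.852, -0.0]
wrist_force: [-0.3, -1.5, 1.0]
grip_width: 0.437
TCP r 0.14277600362115334 ang -63.63351625236247 toolx-180 -63.13800412309077 F tool [-1.1872 -0.9307 -0.9947] z 0.11522728276078709
time_s: 14.9
tool_pos: [0.5027, 0.155, 0.115]
orientation: [-0.0, 0.479, 0.878, -0.001]
wrist_force: [-0.7, -2.0, -0.3]
grip_width: 0.437
TCP r 0.1423135594094209 ang -57.98223687993637 toolx-180 -57.216064846352936 F tool [-1.2718 -1.6772  0.2745] z 0.11497285165978627
```

```bash
for i in 1; do python3 -m jog '[[[0.0002,0.005,0,0,0,-2],[0.0002,0.005,0,0,0,-2]]]' >/dev/null; python3 ang.py;python3 -m jog '[[[0.0002,0.005,0,0,0,-2],[0,0,0,0,0,0]]]' >/dev/null; python3 ang.py; done
```

```text
TCP r 0.14191406598154027 ang -53.88605643689128 toolx-180 -53.216416075439454 F tool [-0.4497 -1.4717 -0.604 ] z 0.11500049441883968
TCP r 0.141278051940835 ang -51.393617456209064 toolx-180 -51.22990423594345 F tool [0.9447 0.0194 0.185 ] z 0.1151809655826821
```

```bash
python3 -m jog '[[[0.0002,0.005,0,0,0,-2],[0,0.0025,0,0,0,-1],[0,0,0,0,0,0]]]' >/dev/null; python3 ang.py
```

```text
TCP r 0.14134705589001445 ang -48.597850523122645 toolx-180 -48.27508085298143 F tool [-0.7984 -0.6471 -0.4958] z 0.11506253478031013
```

```bash
python3 -m jog '[[[0.0002,0.005,0,0,0,-2],[0,0.0025,0,0,0,-1],[0,0,0,0,0,0]]]' >/dev/null; python3 ang.py
```

```text
TCP r 0.14144599640404218 ang -45.52895820642057 toolx-180 -45.27702842416056 F tool [-0.8118 -0.7261 -1.0771] z 0.11504366634829805
```

```bash
python3 -m jog '[[[0.0002,0.005,0,0,0,-2],[0,0.0025,0,0,0,-1]]]' >/dev/null; python3 ang.py
```

```text
TCP r 0.14143858389649386 ang -42.908921599779056 toolx-180 -42.25205823650063 F tool [-0.8174 -2.9888 -2.2019] z 0.11491401224291964
```

```bash
python3 -m jog '[[[0.0002,0.005,0,0,0,-2],[0,0.0025,0,0,0,-1]]]' >/dev/null; python3 ang.py; python3 side.py
```

```text
TCP r 0.14156622133475355 ang -39.737285028514215 toolx-180 -39.24066428711075 F tool [-1.4063 -4.0973 -1.6166] z 0.11491431227070865
side handle_grip 0.76 [0.5259 0.183  0.132 ] r 0.13522803745585 ang -43.290042763030044
side lever_tab 0.59 [0.4837 0.2326 0.16  ] r 0.07080558366265134 ang -37.448274896987535
top handle_grip 0.74 [0.5275 0.1774 0.132 ] r 0.14025132676514182 ang -44.524448744899146
top lever_tab 0.42 [0.4943 0.2213 0.16  ] r 0.08612042337282809 ang -39.17761199971914
```

```bash
python3 -m jog '[[[0.0002,0.005,0,0,0,-2],[0.0002,0.005,0,0,0,-2]]]' >/dev/null; python3 ang.py
```

```text
TCP r 0.14157340926268105 ang -35.79970269103406 toolx-180 -35.23314584371124 F tool [-2.3415 -3.4689 -0.0023] z 0.11496046250876243
```

```bash
python3 -m jog '[[[0.0002,0.005,0,0,0,-2],[0.0001,0.0025,0,0,0,-1]]]' >/dev/null; python3 ang.py
```

```text
TCP r 0.1416483784630817 ang -32.63989514545806 toolx-180 -32.22902347917295 F tool [-3.0688 -5.0684 -0.9844] z 0.11494108301179023
```

```bash
python3 -m jog '[[[0.0002,0.005,0,0,0,-2]]]' >/dev/null; python3 ang.py
```

```text
TCP r 0.14165960894288293 ang -30.972121823396293 toolx-180 -30.301122186516864 F tool [-3.2188 -6.5969 -2.4548] z 0.11485509151116974
```

```bash
python3 -m jog '[[[0,0.0025,0,0,0,-1],[0,0,0,0,0,0]]]' >/dev/null; for i in 1 2 3; do python3 ang.py; python3 -c "from plant import cams;cams.get_image('top')"; done
```

```text
TCP r 0.14177154167421657 ang -29.71707397501313 toolx-180 -29.288618543649193 F tool [-2.2514 -5.0483 -1.1595] z 0.1149075967626873
TCP r 0.14179049451386597 ang -29.717700363691552 toolx-180 -29.330556678756295 F tool [-3.5051 -4.8196 -1.3068] z 0.11492097263657212
TCP r 0.14177295299953388 ang -29.708727313220116 toolx-180 -29.336398908649215 F tool [-3.1263 -4.6561  0.1107] z 0.11493441724706141
```

```bash
python3 -m jog '[[[0,0.0025,0,0,0,-1],[0,0.0025,0,0,0,-1],[0,0,0,0,0,0]]]' >/dev/null; python3 ang.py; python3 -m jog '[[[0,0,0,0,0,0]]]' >/dev/null; python3 ang.py
```

```text
TCP r 0.14177173461257125 ang -27.943374849033635 toolx-180 -27.31079429138262 F tool [-3.4639 -7.0464 -1.8718] z 0.11483241671797373
TCP r 0.14179167241931817 ang -27.943960664216082 toolx-180 -27.350482177072763 F tool [-3.1379 -5.8582 -2.0202] z 0.11485662966365469
```

```bash
python3 -m jog '[[[0,0.0025,0,0,0,-1],[0,0.0025,0,0,0,-1],[0,0,0,0,0,0]]]' >/dev/null; python3 ang.py; python3 -m jog '[[[0,0,0,0,0,0]]]' >/dev/null; python3 ang.py
```

```text
TCP r 0.14183954983911723 ang -26.075798310736108 toolx-180 -25.32521985225148 F tool [-1.469  -7.0838 -1.8346] z 0.11481554014357635
TCP r 0.14184052848524553 ang -26.05517027530066 toolx-180 -25.362328365206906 F tool [-2.7498 -5.795  -2.6376] z 0.11484361195882704
```

```bash
cat >> ang.py <<'E'
F=[];
for i in range(5):
    cams.get_image('top'); s=telemetry.state(); F.append(M.T@s['wrist_force'])
print('mean F',np.mean(F,0))
E
python3 ang.py; python3 -m jog '[[[0,0.0025,0,0,0,-1],[0,0.0025,0,0,0,-1],[0,0,0,0,0,0]]]' >/dev/null; python3 ang.py
```

```text
TCP r 0.14184052848524553 ang -26.05517027530066 toolx-180 -25.362328365206906 F tool [-2.7498 -5.795  -2.6376] z 0.11484361195882704
mean F [-2.2351 -7.2763 -2.3235]
TCP r 0.1418580443004686 ang -24.202584224952464 toolx-180 -23.33077243543235 F tool [-2.2624 -8.7775 -3.1386] z 0.11479036315079709
mean F [-2.1288 -8.4476 -2.5045]
```

```bash
python3 -m jog '[[[0,0.0025,0,0,0,-1],[0,0,0,0,0,0]]]' >/dev/null; python3 ang.py; python3 - <<'E'
from h import *
for n,z in(('handle_grip',.132),('clamp_bar_pad',.057),('punch',.04)):
    p=cams.get_image('side')
    for r in cams.pinpoint(n,p)[:2]: print(n,r['score'],r['point'],at_z(p,r['point'],z))
E
```

```text
TCP r 0.14184702589768025 ang -23.32618204574173 toolx-180 -22.348049867585644 F tool [-1.6649 -8.4867 -3.5709] z 0.11474452790940094
mean F [-1.4922 -8.5742 -3.4073]
handle_grip 0.67 [252.2, 219.8] [0.55436395 0.21306037 0.132     ]
clamp_bar_pad 0.73 [266.6, 226.3] [0.54636618 0.15185949 0.057     ]
clamp_bar_pad 0.62 [293.5, 270.1] [0.42367676 0.27232594 0.057     ]
punch 0.6 [302.9, 289.6] [0.3869093  0.30782649 0.04      ]
punch 0.6 [267.6, 229.2] [0.54715819 0.14550044 0.04      ]
```

```bash
python3 -m jog '[[[0,0.0025,0,0,0,-1],[0,0.0025,0,0,0,-1],[0,0,0,0,0,0]]]' >/dev/null; python3 ang.py
```

```text
TCP r 0.1418829705285869 ang -21.4215128349731 toolx-180 -20.349843508663582 F tool [-2.2076 -9.9753 -4.6069] z 0.11470795814715837
mean F [-1.0233 -9.4916 -4.1262]
```

The force rose steadily from about 4.5 N to 9.5 N at the grip, so I take that as the end stop. Now I'll back off, lift and go to the punch.

```bash
python3 -m jog '[[[0,-0.006,0,0,0,0],[0,-0.006,0,0,0,0],[0,-0.005,0,0,0,0],[0,0,-0.02,0,0,0],[0,0,-0.035,0,0,0],[0,0,-0.04,0,0,0],[0,0,-0.04,0,0,0],[0,0,-0.04,0,0,6],[0,0,-0.02,0,0,6],[0,0,0,0,0,0]]]'
python3 ang.py
python3 -m jog '[[[0.0328,-0.0014,0,0,0,0],[0.0328,-0.0014,0,0,0,0],[0.0328,-0.0014,0,0,0,0],[0.0328,-0.0014,0,0,0,0],[0.0328,-0.0014,0,0,0,0],[0.0328,-0.0014,0,0,0,0],[0.0328,-0.0014,0,0,0,0],[0,0,0.03,0,0,0],[0,0,0.03,0,0,0],[0,0,0.01,0,0,0],[0,0,0,0,0,0],[0,0,0,0,0,0]]]' 116
python3 look.py w6 screw_top punch lever_tab; python3 - <<'E'
import cv2
a=cv2.imread('pics/w6.png');cv2.imwrite('pics/w6c.png',cv2.resize(a[80:400,160:480],(600,600)))
E
```

```text
time_s: 20.57
tool_pos: [0.5557, 0.2143, 0.3162]
orientation: [0.004, 0.279, 0.96, 0.004]
wrist_force: [0.3, 1.1, 0.2]
grip_width: 0.437
TCP r 0.14239033591400227 ang -25.53635759774578 toolx-180 -32.42952743576893 F tool [ 0.3168  1.0463 -0.2068] z 0.3161607710790952
mean F [-0.1303 -0.1739  0.4142]
time_s: 21.82
tool_pos: [0.3541, 0.3256, 0.2399]
orientation: [-0.001, 0.278, 0.961, -0.0]
wrist_force: [-0.2, 0.1, 0.3]
grip_width: 0.546
[0.3541 0.3256 0.2399] 147.7555138114173 [-0.2495  0.1423  0.3183] [ 0.0609  0.3195 -1.0227  1.9282  0.3095  1.0646 -0.0845]
screw_top [312.6 289.5] 0.73 [0.4261 0.2771 0.144 ] [0.4249 0.2779 0.1462]
punch [254.7 102.1] 0.67 [0.2329 0.3174 0.04  ] [0.2283 0.3125 0.0065]
punch [315.2 208.4] 0.64 [0.383  0.3073 0.04  ] [0.3803 0.309  0.0501]
lever_tab [318.  350.8] 0.59 [0.4849 0.2464 0.165 ] [0.3362 0.3384 0.3456]
```

View pics/w6c.png

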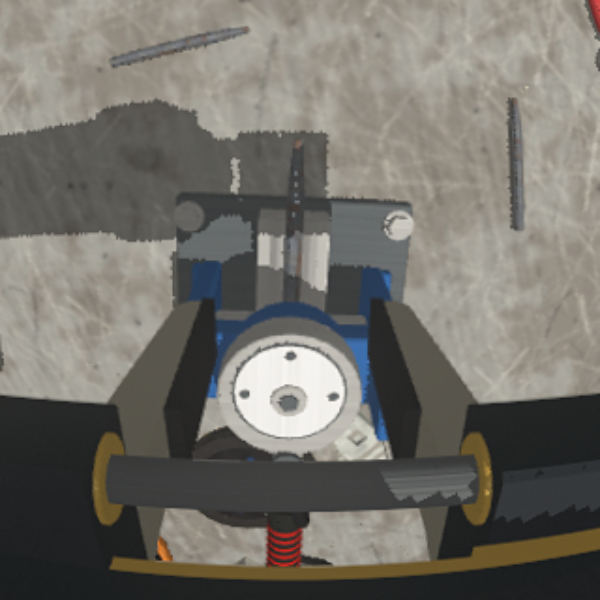

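```bash
python3 - <<'E'
from h import *
np.set_printoptions(precision=4,suppress=True)
st=telemetry.state();p=cams.get_image('wrist')
for t in('punch',):
    for c in cams.cut_out(t,p)[:3]:
        m=c['mask'];v,u=np.nonzero(m)
        print(c['score'],c['point'],m.sum(),u.min(),u.max(),v.min(),v.max())
        if 300<c['point'][0]<335:
            for row in (v.min()+1,v.min()+12,v.min()+24,v.min()+36,v.min()+48,v.max()-1):
                cc=u[v==row]
                if len(cc):
                    q=at_z(p,(cc.mean(),row),.048,st); print(row,cc.min(),cc.max(),q,at_depth(p,(cc.mean(),row),st))
M=Rq(st['orientation']).as_matrix()
for q in(at_z(p,(318.4,157.3),.046,st),at_z(p,(317.3,194.7),.05,st)): print(q, M.T@(q-st['tool_pos']))
S=np.array([.4265,.2765,.046]);print('screw in tool',M.T@(S-st['tool_pos']))
E
```

```text
0.76 [252.3, 105.6] 422 218 289 94 114
0.63 [437.5, 166.1] 398 431 437 132 201
[0.3315 0.346  0.046 ] [0.0305 0.004  0.1952]
[0.3688 0.3208 0.05  ] [-0.0145  0.0027  0.1912]
screw in tool [-0.0869 -0.004   0.1952]
```

```bash
python3 -m jog '[[[0,0.003,0.04,0,0,3],[0,0,0.04,0,0,0],[0,0,0.04,0,0,0],[0,0,0.035,0,0,0],[0,0,0.03,0,0,0],[0,0,0.015,0,0,0],[0,0,0.013,0,0,0],[0,0,0,0,0,0],[0,0,0,0,0,0]]]'
python3 look.py w7 screw_top; python3 - <<'E'
import cv2
a=cv2.imread('pics/w7.png');cv2.imwrite('pics/w7c.png',cv2.resize(a[80:400,160:480],(600,600)))
E
```

```text
time_s: 22.87
tool_pos: [0.3559, 0.3285, 0.0274]
orientation: [-0.0, 0.303, 0.953, 0.0]
wrist_force: [0.6, -0.4, 0.2]
grip_width: 0.543
[0.3559 0.3285 0.0274] 144.7517325172592 [ 0.5731 -0.3873  0.1671] [-0.2217  0.6279 -0.7304  2.0863  0.6763  0.6762 -0.4525]
```

View pics/w7c.png

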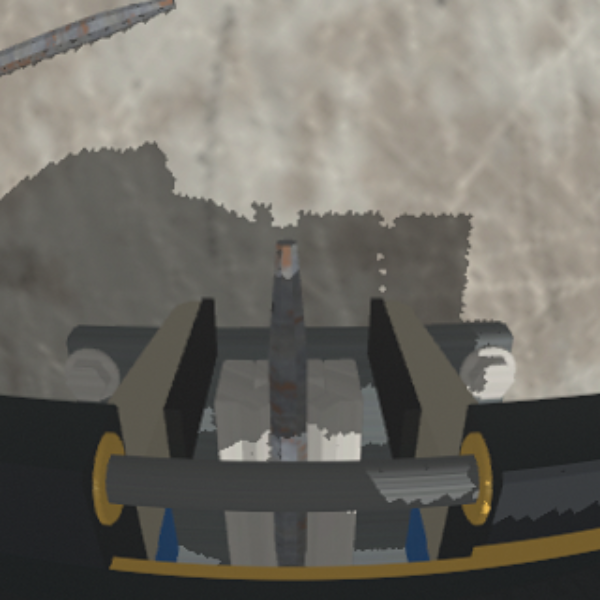

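```bash
python3 -m jog '[[[0,0,0,0,0,0],[0,0,0,0,0,0],[0,0,0,0,0,0],[0,0,0,0,0,0],[0,0,0,0,0,0],[0,0,0,0,0,0],[0,0,0,0,0,0],[0,0,0,0,0,0]]]' 255
python3 -m jog '[[[0.004,0,0,0,0,0],[0.004,0,0,0,0,0],[0,0,0,0,0,0]]]'; python3 ang.py
```

```text
time_s: 23.63
tool_pos: [0.3555, 0.3277, 0.027]
orientation: [-0.0, 0.303, 0.953, -0.0]
wrist_force: [-1.4, -2.0, 2.4]
grip_width: 0.117
time_s: 23.88
tool_pos: [0.3484, 0.3328, 0.027]
orientation: [-0.0, 0.302, 0.953, -0.0]
wrist_force: [-0.1, -0.5, 1.4]
grip_width: 0.113
TCP r 0.09731357511633669 ang 144.03861322097111 toolx-180 -35.212705204788534 F tool [-0.1937 -0.5006 -1.3795] z 0.027006733500145652
mean F [ 1.1785 -2.0829 -1.4912]
```

```bash
python3 -m jog '[[[0.012,0,0,0,0,0],[0.015,0,0,0,0,0],[0.015,0,0,0,0,0],[0.015,0,0,0,0,0]]]'; python3 ang.py
python3 -m jog '[[[0.015,0,0,0,0,0],[0.015,0,0,0,0,0],[0.015,0,0,0,0,0],[0,0,-0.015,0,0,0],[0,0,-0.025,0,0,0],[0,0,-0.03,0,0,0],[0,0,-0.03,0,0,0],[0,0,-0.03,0,0,0],[0,0,-0.03,0,0,0],[0,0,-0.03,0,0,0],[0,0,-0.03,0,0,0],[0,0,0,0,0,0]]]'
python3 look.py w8 punch; python3 - <<'E'
from h import *
p=cams.get_image('top');save(p,'t2')
a=p['frame'];cv2.imwrite('pics/t2c.png',cv2.resize(a[130:270,400:540],(600,600)))
for t in('tray','masking_tape'):
    for c in cams.cut_out(t,p)[:1]:
        v,u=np.nonzero(c['mask']);r=cv2.minAreaRect(np.c_[u,v].astype(np.float32));print(t,c['score'],c['point'],r)
        for b in cv2.boxPoints(r): print(b,at_z(p,b,.05))
    for r in cams.pinpoint(t,p)[:2]: print(r['score'],at_z(p,r['point'],0))
E
```

```text
time_s: 24.47
tool_pos: [0.3025, 0.366, 0.027]
orientation: [0.0, 0.303, 0.953, 0.0]
wrist_force: [0.1, -0.5, -0.8]
grip_width: 0.113
TCP r 0.1539328121515963 ang 144.07413889088383 toolx-180 -35.29765548136959 F tool [-0.4236 -0.3598  0.8495] z 0.027002608851882118
mean F [ 0.7395 -0.6007  0.5461]
time_s: 25.72
tool_pos: [0.2684, 0.394, 0.2522]
orientation: [0.002, 0.304, 0.953, 0.004]
wrist_force: [0.2, 0.7, -1.7]
grip_width: 0.113
[0.2684 0.394  0.2522] 144.63355818810678 [ 0.1876  0.7394 -1.6892] [-0.1427  0.2857 -1.0385  1.9296  0.2844  1.0723 -0.346 ]
punch [252.6 184.1] 0.84 [0.2281 0.327  0.04  ] [0.2306 0.3172 0.0077]
punch [419.7 231. ] 0.72 [0.4128 0.4717 0.04  ] [0.4309 0.4742 0.0077]
tray 0.74 [450.9, 197.5] ((451.3840026855469, 200.34889221191406), (63.63414001464844, 42.56097412109375), 12.680383682250977)
[415.67163 214.12611] [ 0.36982988 -0.22573324  0.05      ]
[425.01428 172.6032 ] [ 0.50358982 -0.25875757  0.05      ]
[487.09637 186.57167] [ 0.45531931 -0.45677774  0.05      ]
[477.75372 228.09459] [ 0.32221689 -0.42323177  0.05      ]
0.69 [ 0.41259894 -0.34808386  0.        ]
0.21 [0.55105505 0.21492639 0.        ]
masking_tape 0.75 [344.8, 198.8] ((349.7500305175781, 197.25001525878906), (24.041629791259766, 24.748737335205078), 45.0)
[332.50003 197.50002] [0.42741183 0.04129102 0.05      ]
[350.00003 180.00002] [ 0.4833544  -0.01621054  0.05      ]
[367.00003 197.00002] [ 0.42738806 -0.07020985  0.05      ]
[349.50003 214.50002] [ 0.37161449 -0.0127896   0.05      ]
0.84 [ 0.42994766 -0.00523967  0.        ]
```

View pics/w8.png

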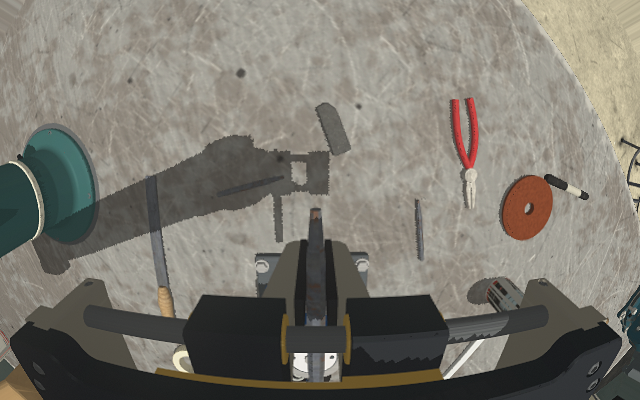

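Punch out, level, tip leading. Next I'll carry it at about 0.28 m over to the tray.

```bash
python3 -m jog '[[[-0.0354,-0.015,-0.005,0,0,0],[-0.0354,-0.015,-0.005,0,0,0],[-0.0354,-0.015,-0.005,0,0,0],[-0.0354,-0.015,-0.005,0,0,0],[-0.0354,-0.015,-0.005,0,0,0],[-0.0354,-0.015,-0.005,0,0,0],[-0.0354,-0.015,0,0,0,0],[-0.0354,-0.015,0,0,0,0],[-0.0354,-0.015,0,0,0,0]]]'
python3 -m jog '[[[-0.01945,-0.03224,0,0,0,0],[-0.01945,-0.03224,0,0,0,0],[-0.01945,-0.03224,0,0,0,0],[-0.01945,-0.03224,0,0,0,0],[-0.01945,-0.03224,0,0,0,0],[-0.01945,-0.03224,0,0,0,0],[-0.01945,-0.03224,0,0,0,0],[-0.01945,-0.03224,0,0,0,0],[-0.01945,-0.03224,0,0,0,0],[-0.01945,-0.03224,0,0,0,0],[-0.01945,-0.03224,0,0,0,0]]]'
python3 -m jog '[[[0,0,0,0,0,6.8],[0,0,0,0,0,6.8],[0,0,0,0,0,6.8],[0,0,0,0,0,6.8],[0,0,0,0,0,6.8],[0,0,0,0,0,6.8],[0,0,0,0,0,6.8],[0,0,0,0,0,6.8],[0,0,0,0,0,6.8],[0,0,0,0,0,6.8],[0,0,0,0,0,0],[0,0,0,0,0,0]]]'
python3 look.py w9 tray
```

```text
time_s: 26.82
tool_pos: [0.4485, 0.0954, 0.2765]
orientation: [-0.0, 0.303, 0.953, -0.0]
wrist_force: [0.5, 0.4, -0.8]
grip_width: 0.111
time_s: 27.73
tool_pos: [0.4174, -0.3172, 0.276]
orientation: [-0.001, 0.303, 0.953, 0.0]
wrist_force: [-0.6, -0.4, -1.2]
grip_width: 0.114
time_s: 28.73
tool_pos: [0.418, -0.3153, 0.2762]
orientation: [-0.001, 0.783, 0.622, -0.0]
wrist_force: [0.9, -0.7, -0.9]
grip_width: 0.116
[ 0.418  -0.3153  0.2762] 76.97526013721858 [ 0.9114 -0.6945 -0.8744] [ 0.93    0.226  -0.4035  1.8177  0.0978  1.1191  0.2654]
tray [318.  190.8] 0.76 [ 0.4142 -0.3461  0.    ] [ 0.4142 -0.346   0.0003]
```

View pics/w9.png

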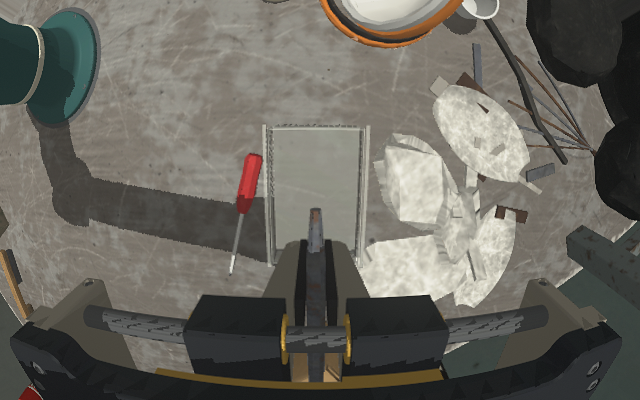

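```bash
python3 - <<'E'
from h import *
np.set_printoptions(precision=3,suppress=True)
p=cams.get_image('side')
pts=[]
for u in range(200,460,2):
    for v in range(100,240,2):
        q=at_depth(p,(u,v)); 
        if p['z_map'][v,u]>0: pts.append(q)
p=cams.get_image('top')
for u in range(380,620,2):
    for v in range(80,300,2):
        if p['z_map'][v,u]>0: pts.append(at_depth(p,(u,v)))
P=np.array(pts)
for z0 in (.06,.08,.1):
  for dx in (.12,.16,.2):
    m=(abs(P[:,0]-.42)<dx)&(abs(P[:,1]+.315)<.09)&(P[:,2]>z0)&(P[:,2]<.2)
    print(z0,dx,m.sum(),P[m][:3])
E
```

```text
0.06 0.12 0 []
0.06 0.16 0 []
0.06 0.2 0 []
0.08 0.12 0 []
0.08 0.16 0 []
0.08 0.2 0 []
0.1 0.12 0 []
0.1 0.16 0 []
0.1 0.2 0 []
```

```bash
python3 -m jog '[[[0.001,0.003,0.035,0,0,0],[0,0,0.035,0,0,0],[0,0,0.035,0,0,0],[0,0,0.035,0,0,0],[0,0,0.035,0,0,0],[0,0,0.03,0,0,0],[0,0,0.025,0,0,0],[0,0,0.015,0,0,0],[0,0,0.01,0,0,0],[0,0,0.006,0,0,0],[0,0,0.004,0,0,0],[0,0,0,0,0,0]]]'; python3 ang.py
python3 -m jog '[[[0,0,0.002,0,0,0],[0,0,0.002,0,0,0],[0,0,0,0,0,0]]]'; python3 ang.py
```

```text
time_s: 29.93
tool_pos: [0.4215, -0.3156, 0.0121]
orientation: [0.0, 0.784, 0.621, 0.0]
wrist_force: [0.1, -0.7, -0.5]
grip_width: 0.113
TCP r 0.591282553070885 ang -90.55004127815808 toolx-180 -103.23874648665063 F tool [-0.6157  0.2592  0.4566] z 0.012106426560391147
mean F [ 0.1259 -0.0515  0.7898]
time_s: 30.43
tool_pos: [0.4211, -0.3154, 0.0079]
orientation: [-0.0, 0.784, 0.621, -0.0]
wrist_force: [-0.4, 0.6, -0.9]
grip_width: 0.114
TCP r 0.5910886247107612 ang -90.58684504746488 toolx-180 -103.25524129970044 F tool [ 0.5262 -0.5736  0.9329] z 0.007901111534781888
mean F [-0.2387  0.1124  1.5886]
```

```bash
python3 -m jog '[[[0,0,0.002,0,0,0],[0,0,0.0015,0,0,0],[0,0,0,0,0,0]]]'; python3 ang.py
python3 -m jog '[[[0,0,0,0,0,0],[0,0,0,0,0,0],[0,0,0,0,0,0],[0,0,0,0,0,0],[0,0,0,0,0,0],[0,0,0,0,0,0]]]' 140
python3 -m jog '[[[0,0,-0.01,0,0,0],[0,0,-0.03,0,0,0],[0,0,-0.04,0,0,0],[0,0,-0.04,0,0,0],[0,0,-0.04,0,0,0],[0,0,-0.04,0,0,0],[-0.03,0,-0.02,0,0,0],[-0.04,0,-0.02,0,0,0],[-0.04,0,0,0,0,0],[0,0,0,0,0,0],[0,0,0,0,0,0],[0,0,0,0,0,0]]]'
python3 look.py w10 punch tray
python3 - <<'E'
from h import *
np.set_printoptions(precision=4,suppress=True)
w=cv2.imread('pics/w10.png')[60:380,190:450]
for n in('side','top'):
    p=cams.get_image(n)
    for t in('punch','tray','masking_tape','lever_tab'):
        for r in cams.pinpoint(t,p)[:3]: print(n,t,round(r['score'],2),at_z(p,r['point'],.002),at_depth(p,r['point']))
    if n=='side': s=p['frame'][100:340,220:420]
cv2.imwrite('pics/end.png',np.hstack([cv2.resize(w,(406,500)),cv2.resize(s,(394,500))]))
E
```

```text
time_s: 30.93
tool_pos: [0.4211, -0.3153, 0.0042]
orientation: [-0.0, 0.784, 0.621, -0.0]
wrist_force: [-1.4, -0.1, -2.1]
grip_width: 0.111
TCP r 0.590990770251784 ang -90.59581794743863 toolx-180 -103.25628015198998 F tool [-0.4265 -1.3683  2.1061] z 0.004182502106788413
mean F [0.1748 0.0248 0.7332]
time_s: 31.68
tool_pos: [0.4213, -0.3154, 0.0046]
orientation: [0.0, 0.784, 0.621, -0.0]
wrist_force: [0.0, -0.5, -0.3]
grip_width: 0.454
time_s: 32.68
tool_pos: [0.3967, -0.419, 0.2433]
orientation: [-0.0, 0.784, 0.621, 0.0]
wrist_force: [-0.0, -0.1, -0.3]
grip_width: 0.453
[ 0.3967 -0.419   0.2433] 76.75314804578461 [-0.0228 -0.1115 -0.2694] [ 1.0395  0.3467 -0.3568  1.7372  0.134   1.0823  0.4079]
punch [315.3 120.9] 0.72 [ 0.4135 -0.3466  0.04  ] [ 0.4133 -0.3473  0.0129]
tray [313.5 119.4] 0.88 [ 0.4113 -0.3452  0.    ] [ 0.4115 -0.3449  0.0116]
side punch 0.59 [0.2289 0.3131 0.002 ] [0.2289 0.3136 0.0027]
side punch 0.55 [ 0.4221 -0.3705  0.002 ] [ 0.4212 -0.366   0.0049]
side punch 0.47 [0.436  0.4708 0.002 ] [0.4337 0.4746 0.0096]
side tray 0.88 [ 0.4069 -0.3251  0.002 ] [ 0.4064 -0.3225  0.0038]
side masking_tape 0.9 [ 0.4219 -0.0245  0.002 ] [ 0.4225 -0.0266  0.0001]
side lever_tab 0.57 [0.5693 0.0939 0.002 ] [0.4959 0.2445 0.1599]
top punch 0.53 [0.4308 0.4675 0.002 ] [0.4308 0.4676 0.0017]
top punch 0.5 [0.2266 0.3012 0.002 ] [0.2268 0.3008 0.0049]
top punch 0.45 [ 0.4115 -0.3476  0.002 ] [ 0.4109 -0.3445  0.0153]
top tray 0.58 [ 0.4175 -0.3497  0.002 ] [ 0.4171 -0.3479  0.01  ]
top masking_tape 0.67 [ 0.4261 -0.0128  0.002 ] [ 0.4262 -0.0128  0.0002]
top lever_tab 0.59 [0.5111 0.2564 0.002 ] [0.4956 0.2384 0.1497]
```

View pics/end.png

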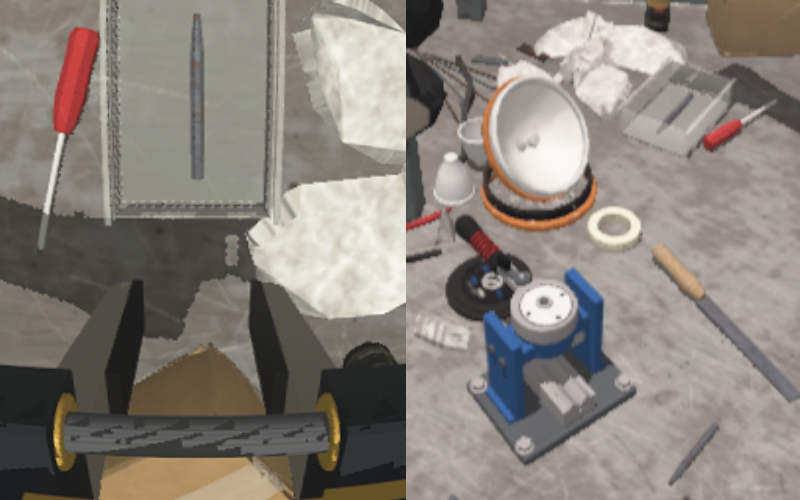

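```bash
python3 -c "
from plant import order
print(order.sign_off())"
```

```text
the job is handed in; nothing more can be done
None
```

The punch is out of the clamp and lying flat in the tray, and the job was handed in at about 33 s of the 72 s allowed.

- **Lever:** I flipped it to the loosening side. The handle swung about 14° with it on the free-clicking side before the lever snapped over. A close picture showed the tab on the new side.
- **Unscrewing:** I worked the handle back and forth for two driving strokes. Driving took about 4 to 5 N at the grip. Near the end the force climbed steadily to about 9.5 N, under the 14 N limit, so I took that as the end stop and stopped there.
- **Punch:** It drew out level with almost no resistance. The fingertips reach below the punch, so it could not be set down while held. I released it about 15 mm above the tray floor.

**Last checks:**
- **In the tray:** The picture shows the punch whole and flat, along the tray's length and about centred. Its top reads about 13 to 15 mm up, against 14 mm expected for lying on the floor.
- **Other items:** The tape was where it had been to within camera accuracy, and the robot was clear of everything.
- **One disagreement:** At the stop the force rose about 0.25 N per mm, where about 0.5 was stated. It kept rising rather than staying level, so I still read it as the stop; there was no second check on that.

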